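Move the parts tray to the spring-keeper hook

ROBOT

A 6-joint arm with a two-finger parallel gripper is mounted at the origin on the work surface. World frame = base frame: x ahead of the robot, y to its left, z up, the work surface at z = 0. Lengths are in m, angles in rad, forces in N, time in s.
With the tool pointing down it reaches from about 0.375 to 0.9 m from the base axis. Payload 3.1 kg.
Tool frame: the origin (TCP) lies at the very end of the fingers, on their centre line; the grasp point (between the pads) lies 19 mm behind it; z points along the fingers, y is the line along which they close (so a half turn about z gives the same grasp; the last joint's range is limited). The gripper opens to 87 mm and grips with 3 to 60 N. Pads are 19 mm wide; open, the fingers measure 117 mm over their backs; the gripper's body (75 mm by 190 mm) begins 51 mm behind the grasp point.
Start: joints at [1.141, 0.527, 1.433, -0, 1.181, -0.178], TCP at [0.156, 0.605, 0.223] pointing down, gripper open.
Joint ranges: [-3.08, 3.08], [-0.75, 2.2], [0.22, 2.44], [-1.43, 4.57], [0, 2.65], [-2.85, 2.85]. Speed limits (rad/s): [2.79, 2.79, 3.14, 3.14, 3.14, 3.14].

INTERFACE

Orientations are given as a unit quaternion [x, y, z, w].
In Python, from rig import robot gives the robot as it stands. The module is installed in compiled form; this text tells all that it offers.
- The arm moves only by the tool servo_tool, never from a script. Its argument "rows" is one flat list of numbers, 5 for each row, row after row: the closure, from -1 (fully open) to 1 (shut), so that 0 is half open, then the shift along the tool's x, y, z in m, then the turn about the tool's z in degrees. A call has 1 to 5 rows; each row shifts and turns the commanded pose from where the row before left it, along the tool's axes as they then stand; what a row does not reach is not made up. A row lasts 1/12 s, in which the tool goes at most 41.7 mm and 7.16 degrees, less where a joint would pass 70% of its speed; a pose out of reach is approached as far as the arm can. A call with a gripper value outside its range is refused whole. The fingers move at their own pace and stop on an object; "newtons" is the grip in N (left out, the last holds). Time passes only in rows, so rows that do not move let the fingers close. It gives the time, the measured TCP pose, the force, the opening and the grip force at its end, in the units of the state.
- robot.get_obs(): the state, without advancing time (a new reading comes with each control period).
- robot.camera(name): name is "scene" or "top" or "wrist"; returns a dict with "pixels" (480x640x3 uint8, red, green, blue), "intrinsics" (3x3 intrinsics, pixels), "rvec" (rotation vector, rad) and "tvec" (3), from world to camera coordinates, as OpenCV has them; the wrist camera has in their place "mount" (4x4, takes a point from camera to tool coordinates, whose origin is the TCP and whose axes are the flange's). Camera axes: x right, y down, z forward; pixel columns grow to the right and rows downward; lengths in m; the calibration is good to about 2 mm. A picture is of the moment at which its call begins: read the wrist's pose just before it. There is no depth.
- robot.hand_in(): hands the job in; it is judged then, once.
Trained networks look in a picture, given as the dict that the camera call returned (one of the last four; its "shot" number tells which), for a name from the list of things; names that differ only in an ending like _2 or _b are one class to them, and where a whole thing is asked for, a point or a joint stands for the part that bears it (a point fixed in the world has none). Each returns a list of dicts, best first, with "score" (0 to 1); they miss things now and then, are a little off and sometimes report something else, mostly with a low value. They report only what shows in the picture. A call takes as long as a camera call.
- robot.spot_in(picture, query): "at" ([x, y, z] in m, in world coordinates, good to about 4 mm: the middle of the surface that is visible of it).
- robot.outline_of(picture, query): "region" (480x640 bool, what is visible of it).
- robot.place_of(picture, query): "at" ([x, y, z] in m, in world coordinates, good to about 4 mm: a listed point, or the origin of a listed thing).
The state is a dict: "time": time; "q": joint angles; "joint_velocities": joint speeds; "joint_torque": joint torques, N m; "position": TCP position; "tool_rot": TCP orientation; "ft_force": force on the tool from outside, world axes, zero at the start; "moment": the same for the moment, N m; "grip_width": finger opening in m; "grip_force": force on a finger pad.
Only numpy, scipy, OpenCV 4.12 (cv2) and the standard library are available. Lean on these libraries where they do the work, as an engineer would, in place of code of your own. Each camera call takes 0.05 s, during which the arm holds its last target. There are 200 camera calls.

TASK

Move the hanging parts tray from the grey-headed hook stand to the blue-headed one, keeping it level and in the air all the way so that the shields stay in it. On the blue-headed stand push the hanger gently back against the orange spring keeper, without ramming it, lower it softly and fully home into the notch so that the keeper holds it, and let go. Leave everything else on the bench where it is.

Things in the scene. Friction and masses are not known exactly. Their poses are not given: they have to be found in the camera images.
- tray: Stainless hanging tray, open box 80 (x) x 116 (y) x 25 mm high, 3 mm walls, 0.3 kg +-20 %. Origin: centre of its underside; z up, x along the hook arm. End straps (y = +-60) rise to a crossbar 124 mm long in y, 6 thick in x, underside 110 mm up. The hook arm passes through this closed frame (crossbar, straps, tray), so the tray comes off or on only over an arm's free end.
- grip (a point): Centre of the green grip block topping the tray's hanger: 14 (tray x) x 32 (tray y) x 32 mm high, 162 mm above the tray's origin, 52 mm above the saddle. A neck 30 wide (y), 6 thick joins it to the crossbar. Take it from above, best across its 14 mm thickness (fingers closing along tray x), which keeps the tray stiff while pushing.
- saddle (a point): Middle of the crossbar's underside, which rests on a hook. Crossbar faces lie 3 mm before and behind it in tray x. Two cheeks hang 18 mm down from the crossbar at tray y = +-14, 22 mm apart inside, to straddle the 10 mm wide hook arm.
- hook_a: Grey-headed fixed hook stand; the tray hangs on it at the start. Origin: at table height under the post's axis; z up; the arm points along its own -x. Arm 10 mm wide, 8 thick, top face 195 mm up, free end at x = -138 with an 8 mm long tip standing 14 mm above the top face. Post 22 mm square, head 36 mm long and 205 mm high. The saddle starts on the top face, x = -95 to -75.
- hook_b: Blue-headed fixed hook stand, where the tray must end. Origin, axes, post and head as for hook_a. The arm (10 mm wide, along its own -x) is clamped at an unknown reach: shifted by up to 20 mm either way in x from the nominal values given here; look or feel. Free end nominally at x = -140; then a blue track, top 202 mm up (sloping nose to x = -130), to the notch at x = -93.
- b_notch (a point): Nominal notch on hook_b: x = -90, on the notch floor, 195 mm up; the true one is up to 20 mm nearer or farther along hook_b's x. The track ends at nominal x = -93 and drops straight by 7 mm to this floor; a seated crossbar rests on the floor against that step.
- b_keeper (a point): Nominal front face (x = -91, shifted with the arm) of the orange spring keeper behind the notch: plate 30 mm wide, top 217 mm up. Slides to +x: 2 N to start, 1 N more per mm, 8 mm travel (10 N), then a hard stop. At rest only 2 mm of notch is open: the 6 mm crossbar sinks in only while pushing the keeper back 4 mm or more (6 N). Let go, the spring holds it there.
- shield_1: Small metal shield cover, 20 x 16 x 4 mm, 12 g, lying loose in the tray. Origin: centre of its underside.
- shield_2: Small metal shield cover, 24 x 14 x 4 mm, 12 g, lying loose in the tray. Origin: centre of its underside.
- dish_a: White drip dish, 120 x 130 x 16 mm, standing under the arm of hook_a; leave alone.
- dish_b: White drip dish, 120 x 130 x 16 mm, standing under the arm of hook_b; leave alone.
- phone: Red phone, 72 x 146 x 8 mm, lying on the blue mat; leave alone.
- screwdriver: Orange screwdriver, 160 mm, lying on the blue mat; leave alone.
- tweezers: Tweezers, 120 mm, lying on the blue mat; leave alone.
- flux_jar: Small jar with yellow cap, 44 mm across, 34 mm high, on the blue mat; leave alone.

How it is judged:
By the outcome, as a careful person would: the job done as asked, in the order asked, and still so for the second after the job is handed in, with the robot touching nothing.
It also fails if it takes over 58 s, if anything falls off the work surface, if the arm or the gripper's body presses on something with over 40 N, if the wrist force passes 120 N, or if a joint passes its speed limit or range.

## Working session

There is one attempt and no reset: what is moved stays moved. The work goes in short steps, Python scripts to look and compute and a tool call to move; the robot and the scene stay as the last step left them, time stands still between calls to the robot, and variables do not carry over. Pictures are saved under pics/ and viewed, at most 10 in all, crops included, and the job is handed in when it is done.

Besides the shell and the picture viewer there is one more tool, called after "Call:" as name(argument=value, ...) on one line, values as JSON. servo_tool: Moves the arm, as the interface text tells. Its arguments: {"type":"object","properties":{"rows":{"type":"array","items":{"type":"number"}},"newtons":{"type":"number"}},"required":["rows"]}

```bash
mkdir -p pics
cat > h.py <<'E'
import numpy as np, cv2
from rig import robot
from scipy.spatial.transform import Rotation as R
def save(p,n): cv2.imwrite(n,p["pixels"][:,:,::-1])
def proj(p,P):
    return cv2.projectPoints(np.array(P,float).reshape(-1,3),np.array(p["rvec"],float),np.array(p["tvec"],float),np.array(p["intrinsics"],float),None)[0].reshape(-1,2)
E
python3 - <<'E'
from h import *
o=robot.get_obs()
print(o["time"],o["position"],o["tool_rot"],o["ft_force"],o["grip_width"])
print(R.from_quat(o["tool_rot"]).as_matrix().round(3))
for c in ["scene","top"]:
    p=robot.camera(c); save(p,f"pics/{c}0.png")
    for q in ["grip","saddle","tray","hook_a","hook_b","b_notch","b_keeper"]:
        print(c,q,[(np.round(d["at"],4).tolist(),round(d["score"],2)) for d in robot.place_of(p,q)[:3]])
E
```

```text
0.0 [0.15537422 0.60462817 0.22155183] [ 1.25553638e-01  9.92086228e-01 -1.04293709e-03 -3.36708014e-04] [ 0.07746727 -0.42232083 -0.49734842] 0.08698012951482553
[[-0.968  0.249 -0.001]
 [ 0.249  0.968 -0.002]
 [ 0.    -0.002 -1.   ]]
scene grip [([0.6206, 0.1454, 0.2487], 0.96)]
scene saddle [([0.6215, 0.1477, 0.1948], 0.88)]
scene tray [([0.6217, 0.1431, 0.0852], 0.92)]
scene hook_a [([0.7013, 0.1568, -0.0015], 0.96), ([0.7145, -0.1571, -0.0001], 0.7)]
scene hook_b [([0.7013, 0.1568, -0.0015], 0.96), ([0.7145, -0.1571, -0.0001], 0.7)]
scene b_notch [([0.6214, -0.1591, 0.1916], 0.83)]
scene b_keeper [([0.6264, -0.1653, 0.2072], 0.83)]
top grip [([0.6183, 0.1431, 0.2486], 0.87)]
top saddle [([0.6218, 0.1418, 0.1921], 0.97), ([0.6214, 0.106, 0.086], 0.65)]
top tray [([0.6223, 0.1478, 0.0859], 0.82), ([0.4153, 0.1642, 0.0048], 0.48)]
top hook_a [([0.7168, -0.1609, -0.0016], 0.93), ([0.7026, 0.1568, 0.002], 0.65)]
top hook_b [([0.7168, -0.1609, -0.0016], 0.93), ([0.7026, 0.1568, 0.002], 0.65)]
top b_notch [([0.6297, -0.1638, 0.1993], 0.76), ([0.4012, -0.1746, 0.0043], 0.46)]
top b_keeper [([0.6266, -0.165, 0.2063], 0.95), ([0.6301, -0.1658, 0.1975], 0.66)]
```

View pics/scene0.png

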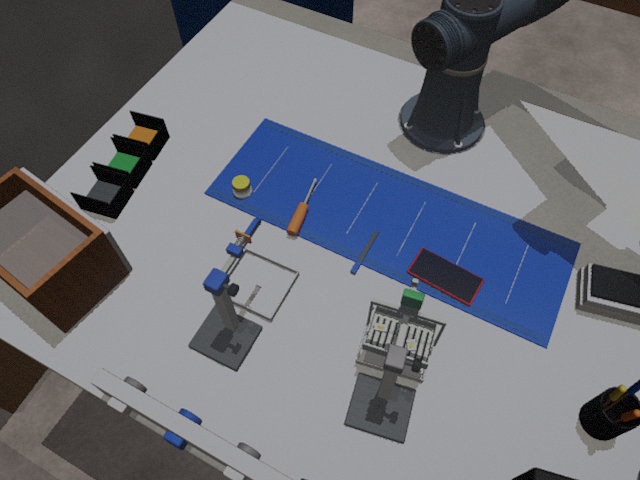

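View pics/top0.png

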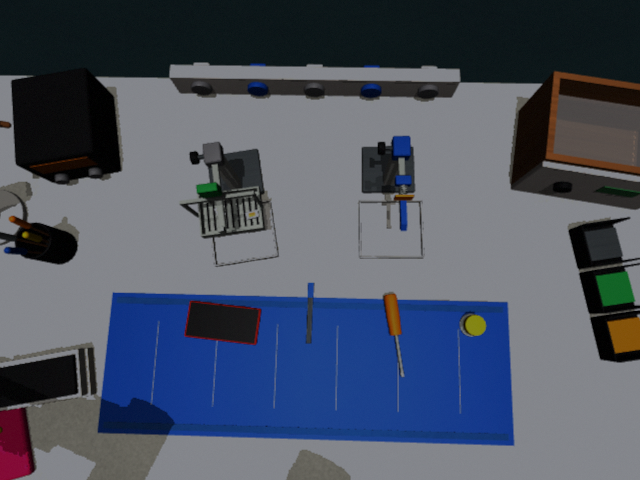

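The scene view shows the tray on the grey stand (grip ≈ (413,298)), and the blue stand is at (215,280) with its keeper at (243,236). The top view agrees: grip (207,188), keeper (403,197) and blue arm end (403,228). Next I'll fetch the wrist mount and refine both yaws from the top picture.

Run:
```python
from h import *
p=robot.camera("wrist"); print(np.round(p["mount"],3).tolist(), np.array(p["intrinsics"]).round(0).tolist())
o=robot.get_obs(); print(o["q"], o["time"])
```

```text
[[-0.0, -0.952, -0.305, 0.084], [1.0, -0.0, -0.0, -0.0], [0.0, -0.305, 0.952, -0.163], [0.0, 0.0, 0.0, 1.0]] [[360.0, 0.0, 323.0], [0.0, 360.0, 241.0], [0.0, 0.0, 1.0]]
[ 1.14049975e+00  5.27476183e-01  1.43268508e+00  1.24432432e-05
  1.18141750e+00 -1.78524037e-01] 0.85
```

Call:
servo_tool(rows=[-1, 0, 0, -0.03, 7, -1, 0, 0, -0.03, 7, -1, 0, 0, -0.03, 7, -1, 0, 0, -0.03, 7, -1, 0, 0, -0.03, 7])

```text
time: 1.27
position: [0.1555, 0.605, 0.374]
tool_rot: [0.421, 0.907, -0.0, -0.0]
ft_force: [-1.5, 0.0, -0.7]
grip_width: 0.087
grip_force: 0.0
```

Call:
servo_tool(rows=[-1, 0, 0, 0, 7, -1, 0, 0, 0, 7, -1, 0, 0, 0, 7, -1, 0, 0, 0, 7, -1, 0, 0, 0, 7])

```text
time: 1.68
position: [0.1556, 0.6051, 0.3726]
tool_rot: [0.674, 0.739, -0.0, 0.0]
ft_force: [1.0, 0.2, 0.8]
grip_width: 0.0867
grip_force: 0.0
```

Call:
servo_tool(rows=[-1, -0.016, 0.008, 0, 0, -1, -0.032, 0.015, 0, 0, -1, -0.034, 0.015, 0, 0, -1, -0.034, 0.015, 0, 0, -1, -0.034, 0.015, 0, 0])

```text
time: 2.1
position: [0.2382, 0.4611, 0.3725]
tool_rot: [0.672, 0.741, 0.0, 0.0]
ft_force: [1.4, 0.0, 0.2]
grip_width: 0.0872
grip_force: 0.0
```

Call:
servo_tool(rows=[-1, -0.034, 0.016, 0, 0, -1, -0.034, 0.016, 0, 0, -1, -0.034, 0.016, 0, 0, -1, -0.034, 0.016, 0, 0, -1, -0.034, 0.016, 0, 0])

```text
time: 2.52
position: [0.3345, 0.2995, 0.3728]
tool_rot: [0.672, 0.741, 0.0, 0.0]
ft_force: [0.4, 0.4, 0.9]
grip_width: 0.087
grip_force: 0.0
```

Call:
servo_tool(rows=[-1, -0.034, 0.016, 0, 0, -1, -0.034, 0.016, 0, 0, -1, -0.034, 0.016, 0, 0, -1, -0.034, 0.016, 0, 0, -1, -0.034, 0.016, 0, 0])

```text
time: 2.93
position: [0.4307, 0.138, 0.3729]
tool_rot: [0.672, 0.741, 0.0, 0.0]
ft_force: [1.0, 0.4, -0.1]
grip_width: 0.0873
grip_force: 0.0
```

Call:
servo_tool(rows=[-1, -0.034, 0.016, 0, 0, -1, -0.034, 0.016, 0, 0, -1, -0.034, 0.016, 0, 0, -1, -0.034, 0.016, 0, 0, -1, -0.034, 0.016, 0, 0])

```text
time: 3.35
position: [0.5269, -0.0235, 0.3727]
tool_rot: [0.672, 0.741, 0.0, 0.0]
ft_force: [1.1, 0.9, -0.4]
grip_width: 0.0866
grip_force: 0.0
```

Call:
servo_tool(rows=[-1, -0.034, 0.014, 0.01, 0, -1, -0.034, 0.014, 0.01, 0, -1, -0.034, 0.014, 0, 0, -1, -0.026, 0.012, 0, 0, -1, -0.012, 0.005, 0, 0])

```text
time: 3.77
position: [0.6001, -0.1591, 0.3517]
tool_rot: [0.673, 0.74, -0.0, 0.001]
ft_force: [-0.3, 0.5, 0.2]
grip_width: 0.087
grip_force: 0.0
```

```bash
cat >> h.py <<'E'
def wcam():
    """wrist picture with world pose of the camera (Rc, tc)"""
    o=robot.get_obs(); p=robot.camera("wrist")
    T=np.eye(4); T[:3,:3]=R.from_quat(o["tool_rot"]).as_matrix(); T[:3,3]=o["position"]
    return p, T@np.array(p["mount"])
def plane(p,C,uv,z):
    uv=np.atleast_2d(uv).astype(float)
    d=np.c_[uv,np.ones(len(uv))]@np.linalg.inv(np.array(p["intrinsics"])).T@C[:3,:3].T
    return C[:3,3]+d*((z-C[2,3])/d[:,2:])
E
python3 - <<'E'
from h import *
robot.camera("wrist")
p,C=wcam(); save(p,"pics/wb.png"); np.savez("wb.npz",C=C,intrinsics=p["intrinsics"])
o=robot.get_obs(); print(o["position"],o["q"])
for q in ["hook_b","b_notch","b_keeper"]:
    print(q,[(np.round(d["at"],4).tolist(),round(d["score"],2)) for d in robot.place_of(p,q)[:3]])
E
```

```text
[ 0.599139   -0.15712379  0.35181539] [-4.36651151e-01  4.07267253e-01  1.27463771e+00 -3.72624112e-06
  1.46023974e+00 -5.31294606e-01]
hook_b [([0.7142, -0.1552, -0.0007], 0.96)]
b_notch [([0.6234, -0.1646, 0.1944], 0.81), ([0.715, -0.1576, -0.0025], 0.35)]
b_keeper [([0.6263, -0.1602, 0.2055], 0.58)]
```

View pics/wb.png

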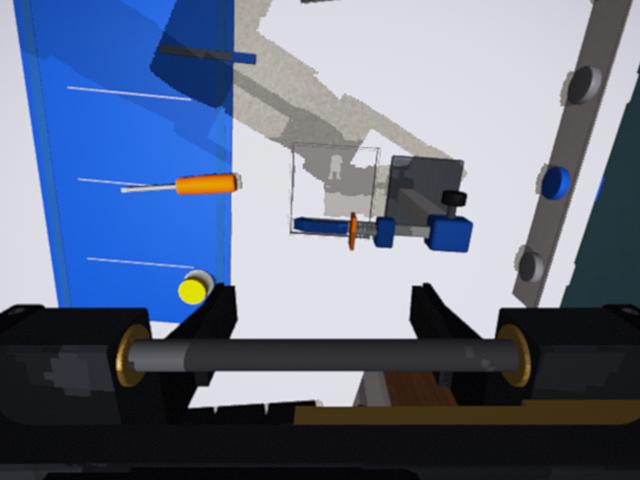

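The track runs from (295,224) to the keeper at (353,231), and the head is at (430–472, 214–250). Now the geometry from the colours.

Run:
```python
from h import *
d=np.load("wb.npz"); C=d["C"]; p={"intrinsics":d["intrinsics"]}
im=cv2.imread("pics/wb.png"); hsv=cv2.cvtColor(im,cv2.COLOR_BGR2HSV)
blue=cv2.inRange(hsv,(105,120,20),(130,255,255))
org=cv2.inRange(hsv,(5,120,60),(22,255,255))
for r in range(214,240): print(r,''.join('B' if blue[r,c] else 'o' if org[r,c] else '.' for c in range(288,400)))
xs=[];ys=[]
for c in range(300,346):
    rr=np.where(blue[205:250,c])[0]+205
    xs.append(c); ys.append([rr.min(),rr.max()+1])
ys=np.array(ys); print(ys[::6].tolist())
for k in (0,1):
    w=plane(p,C,np.c_[np.array(xs)+.5,ys[:,k]],.202); f=np.polyfit(w[:,0],w[:,1],1); print(np.degrees(np.arctan(f[0])),np.polyval(f,[.575,.62]))
print(plane(p,C,[[293,224],[348.5,229]],.202), plane(p,C,[[350,231],[357,231]],.217))
# head top corners
n,l,s,c=cv2.connectedComponentsWithStats(blue)
i=[j for j in range(1,n) if 420<c[j][0]<480 and s[j][4]>300]
for j in i: 
  ct=cv2.findContours((l==j).astype(np.uint8),0,2)[0][0]; print(s[j],cv2.minAreaRect(ct))
```

```text
214 ................................................................oo..............................................
215 ................................................................ooo.............................................
216 ................................................................ooo.............................................
217 ................................................................oooo............................BBBBBBB.........
218 ............BBBB................................................oooo.....................BBBBBBBBBBBBBBBB.......
219 ........BBBBBBBBBBBBBBB.........................................oooo.....................BBBBBBBBBBBBBBBBB......
220 .......BBBBBBBBBBBBBBBBBBBBBB..................................oooooo....................BBBBBBBBBBBBBBBBBB.....
221 .......BBBBBBBBBBBBBBBBBBBBBBBBBBBBBBBBBBBBB...................oooooo....................BBBBBBBBBBBBBBBBBB.....
222 .......BBBBBBBBBBBBBBBBBBBBBBBBBBBBBBBBBBBBBBBBBBBBBBBBBBBB...ooooooo....................BBBBBBBBBBBBBBBBBBB....
223 .......BBBBBBBBBBBBBBBBBBBBBBBBBBBBBBBBBBBB
[... 1718 characters left out ...]
........................................................ooooo....................BBBBBBBBBBBBBBBBBB.......
239 ..............................................................oooo.....................BBBBBBBBBBBBBBBBBB.......
[[218, 230], [219, 232], [220, 232], [221, 233], [221, 233], [221, 233], [222, 234], [222, 234]]
-0.10692844633141248 [-0.1569124  -0.15699638]
1.0848104395361762 [-0.16885959 -0.16800748]
[[ 0.57359016 -0.16259031  0.202     ]
 [ 0.62374403 -0.16260179  0.202     ]] [[ 0.62373035 -0.16006907  0.217     ]
 [ 0.62972533 -0.15950997  0.217     ]]
[ 425  215   47   37 1395] ((448.0931396484375, 233.11508178710938), (44.700401306152344, 34.964717864990234), 6.009006023406982)
```

Call:
servo_tool(rows=[-1, 0.02, 0, 0, 0, -1, 0.036, 0, 0, 0, -1, 0.038, 0.002, 0, 0, -1, 0.038, 0.002, 0, 0, -1, 0.038, 0.002, 0, 0])

```text
time: 4.43
position: [0.5863, 0.0179, 0.3533]
tool_rot: [0.671, 0.741, 0.0, -0.0]
ft_force: [0.7, 0.2, -0.9]
grip_width: 0.087
grip_force: 0.0
```

Call:
servo_tool(rows=[-1, 0.038, 0.004, 0, 0, -1, 0.036, 0.004, 0, 0, -1, 0.03, 0.004, 0, 0, -1, 0.02, 0.002, 0, 0, -1, 0.01, 0, 0, 0])

```text
time: 4.85
position: [0.587, 0.1538, 0.3533]
tool_rot: [0.67, 0.743, 0.001, -0.0]
ft_force: [0.7, -0.9, 0.1]
grip_width: 0.0872
grip_force: 0.0
```

Run:
```python
from h import *
robot.camera("wrist")
p,C=wcam(); save(p,"pics/wa.png"); np.savez("wa.npz",C=C,intrinsics=p["intrinsics"])
o=robot.get_obs(); print(o["time"],o["position"],o["tool_rot"])
for q in ["hook_a","grip","saddle","tray","shield_1"]:
    print(q,[(np.round(d["at"],4).tolist(),round(d["score"],2)) for d in robot.place_of(p,q)[:3]])
hsv=cv2.cvtColor(p["pixels"],cv2.COLOR_RGB2HSV)
g=cv2.inRange(hsv,(50,120,30),(80,255,255))
n,l,s,c=cv2.connectedComponentsWithStats(g)
for j in range(1,n):
  if s[j][4]>80: 
    ct=cv2.findContours((l==j).astype(np.uint8),0,2)[0][0]; b=cv2.boxPoints(cv2.minAreaRect(ct)); print(s[j],b.tolist()); print(plane(p,C,b,.263).round(4).tolist())
```

```text
4.95 [0.58741054 0.15177205 0.35308288] [ 6.70198387e-01  7.42181999e-01  2.75481911e-05 -4.07138950e-05]
hook_a [([0.7165, -0.1568, -0.0002], 0.75), ([0.7016, 0.1605, -0.002], 0.62)]
grip [([0.6199, 0.1458, 0.2468], 0.82), ([0.6157, 0.1062, 0.0899], 0.65)]
saddle [([0.6199, 0.1526, 0.1982], 0.55), ([0.6129, 0.1035, 0.0923], 0.28)]
tray [([0.6205, 0.1465, 0.0809], 0.73)]
shield_1 [([0.6252, 0.1682, 0.0867], 0.6), ([0.6163, 0.1035, 0.0925], 0.52)]
[354 230  22  49 880] [[352.6721496582031, 230.39349365234375], [372.7787170410156, 228.56561279296875], [377.1803283691406, 276.983642578125], [357.0737609863281, 278.8115234375]]
[[0.6072, 0.1677, 0.263], [0.6216, 0.1705, 0.263], [0.6305, 0.1329, 0.263], [0.6154, 0.1299, 0.263]]
```

View pics/wa.png

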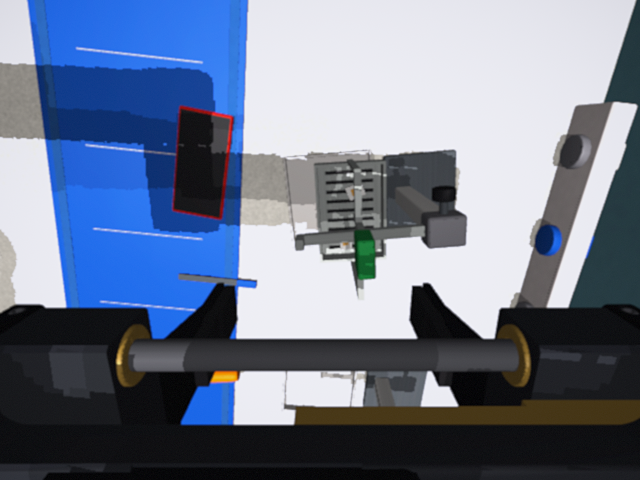

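The green grip is at (353–377, 229–279) and the grey arm runs from (298,242) to (425,230), so the tray yaw is about 11°. The two shields lie in the tray. Now descending to grasp.

Call:
servo_tool(rows=[-1, -0.006, 0.015, 0.01, -5.5, -1, -0.006, 0.015, 0.02, 0, -1, 0, 0, 0.025, 0, -1, 0, 0, 0.02, 0, -1, 0, 0, 0.01, 0])

```text
time: 5.62
position: [0.6192, 0.1399, 0.2643]
tool_rot: [0.636, 0.771, -0.002, -0.002]
ft_force: [-0.9, 0.2, -0.1]
grip_width: 0.0871
grip_force: 0.0
```

Run:
```python
from h import *
robot.camera("wrist")
p,C=wcam(); save(p,"pics/wa2.png"); o=robot.get_obs(); print(o["time"],o["position"],o["tool_rot"],o["ft_force"])
hsv=cv2.cvtColor(p["pixels"],cv2.COLOR_RGB2HSV)
g=cv2.inRange(hsv,(50,120,30),(80,255,255))
n,l,s,c=cv2.connectedComponentsWithStats(g)
T=C@np.linalg.inv(np.array(p["mount"]))
for j in range(1,n):
  if s[j][4]>200: 
    ct=cv2.findContours((l==j).astype(np.uint8),0,2)[0][0]; b=cv2.boxPoints(cv2.minAreaRect(ct)); w=plane(p,C,b,.263); print(b.tolist(), w.round(4).tolist()); print(((w-T[:3,3])@T[:3,:3]).round(4).tolist())
```

```text
5.7167 [0.61920134 0.14043643 0.26523343] [ 0.63624041  0.77148646 -0.00180381 -0.00187848] [-0.05116951  0.07299428  0.08180239]
[[316.0, 245.0], [343.0, 245.0], [343.0, 319.0], [316.0, 319.0]] [[0.6094, 0.1689, 0.263], [0.622, 0.1714, 0.263], [0.6302, 0.1324, 0.263], [0.6167, 0.1298, 0.263]]
[[0.03, -0.0034, 0.0003], [0.0301, 0.0095, 0.0002], [-0.0098, 0.0101, 0.0002], [-0.0098, -0.0037, 0.0003]]
```

View pics/wa2.png

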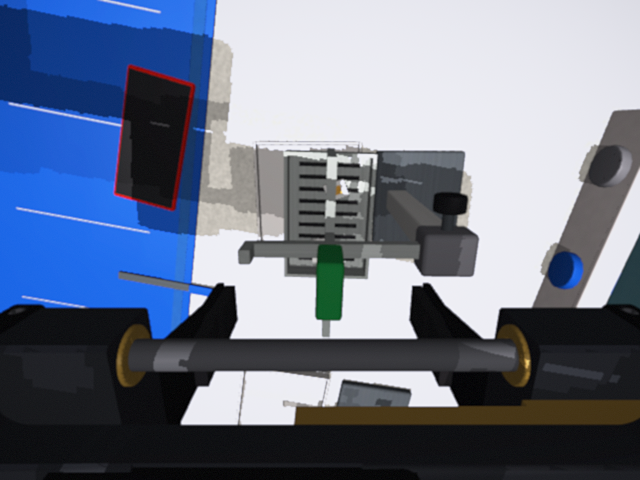

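The grip is square to the fingers (316–343, 245–319), about 3 mm off along y and 6 mm off along x.

Call:
servo_tool(rows=[-1, 0.006, 0.003, 0.012, 0, -1, 0, 0, 0.016, 0, -1, 0, 0, 0.008, 0, -1, 0, 0, 0, 0, -1, 0, 0, 0, 0])

```text
time: 6.13
position: [0.6224, 0.1483, 0.2319]
tool_rot: [0.636, 0.772, 0.0, 0.0]
ft_force: [-0.4, 0.5, 1.2]
grip_width: 0.087
grip_force: 0.0
```

Call:
servo_tool(rows=[0.5, 0, 0, 0, 0, 0.6, 0, 0, 0, 0, 0.7, 0, 0, 0, 0, 0.8, 0, 0, 0, 0, 1, 0, 0, 0, 0], newtons=15)

```text
time: 6.55
position: [0.6224, 0.1482, 0.232]
tool_rot: [0.636, 0.772, 0.0, 0.0]
ft_force: [-0.6, 0.4, -0.2]
grip_width: 0.0615
grip_force: 0.0
```

Call:
servo_tool(rows=[1, 0, 0, 0, 0, 1, 0, 0, 0, 0, 1, 0, 0, 0, 0, 1, 0, 0, 0, 0, 1, 0, 0, 0, 0], newtons=50)

```text
time: 6.97
position: [0.6222, 0.1481, 0.2315]
tool_rot: [0.636, 0.772, -0.0, -0.0]
ft_force: [0.4, -0.6, 0.6]
grip_width: 0.0284
grip_force: 0.0
```

Call:
servo_tool(rows=[1, 0, 0, 0, 0, 1, 0, 0, 0, 0, 1, 0, 0, 0, 0, 1, 0, 0, 0, 0, 1, 0, 0, 0, 0], newtons=50)

```text
time: 7.38
position: [0.6212, 0.148, 0.2315]
tool_rot: [0.636, 0.772, -0.001, -0.001]
ft_force: [-2.9, -1.1, 3.2]
grip_width: 0.0137
grip_force: 49.6
```

Call:
servo_tool(rows=[1, 0, 0, 0, 0, 1, 0, 0, -0.003, 0, 1, 0, 0, -0.004, 0, 1, 0, 0, -0.004, 0, 1, 0, 0, -0.004, 0])

```text
time: 7.8
position: [0.6226, 0.1482, 0.2465]
tool_rot: [0.636, 0.772, 0.0, 0.0]
ft_force: [-0.1, -0.0, -3.9]
grip_width: 0.0139
grip_force: 49.6
```

Call:
servo_tool(rows=[1, 0, 0, -0.006, 0, 1, 0, 0, -0.008, 0, 1, 0, -0.003, -0.008, 0, 1, 0, -0.006, -0.004, 0, 1, 0, -0.009, 0, 0])

```text
time: 8.22
position: [0.6055, 0.1447, 0.2744]
tool_rot: [0.636, 0.772, 0.001, 0.002]
ft_force: [-0.8, 0.5, -4.2]
grip_width: 0.0137
grip_force: 49.6
```

Call:
servo_tool(rows=[1, 0, -0.012, 0, 0, 1, 0, -0.014, 0, 0, 1, 0, -0.015, 0, 0, 1, 0, -0.015, 0, 0, 1, 0, -0.014, 0, 0])

```text
time: 8.63
position: [0.5335, 0.131, 0.2724]
tool_rot: [0.636, 0.772, -0.001, -0.001]
ft_force: [0.1, -0.2, -3.3]
grip_width: 0.0132
grip_force: 49.6
```

Call:
servo_tool(rows=[1, 0, -0.011, 0, 0, 1, 0, -0.008, 0, 0, 1, 0, -0.005, 0, 0, 1, 0, -0.002, 0, 0, 1, 0, 0, 0, 0])

```text
time: 9.05
position: [0.5101, 0.1262, 0.2728]
tool_rot: [0.636, 0.772, 0.0, 0.0]
ft_force: [-0.8, -0.2, -3.9]
grip_width: 0.0136
grip_force: 49.6
```

Run:
```python
from h import *
o=robot.get_obs(); print(o["time"],o["position"],o["ft_force"],o["moment"])
p=robot.camera("scene"); save(p,"pics/s1.png")
for q in ["grip","saddle","tray","shield_1"]:
    print(q,[(np.round(d["at"],4).tolist(),round(d["score"],2)) for d in robot.place_of(p,q)[:3]])
```

```text
9.05 [0.5100773  0.12621957 0.27275646] [-0.8448849  -0.24384814 -3.89310346] [-0.09921987 -0.02766518  0.01572718]
grip []
saddle [([0.5117, 0.1269, 0.2358], 0.6)]
tray [([0.5072, 0.1231, 0.1253], 0.92), ([0.611, -0.1706, 0.0014], 0.49), ([0.7146, -0.1563, 0.0024], 0.3)]
shield_1 [([0.5085, 0.0853, 0.1256], 0.49)]
```

View pics/s1.png

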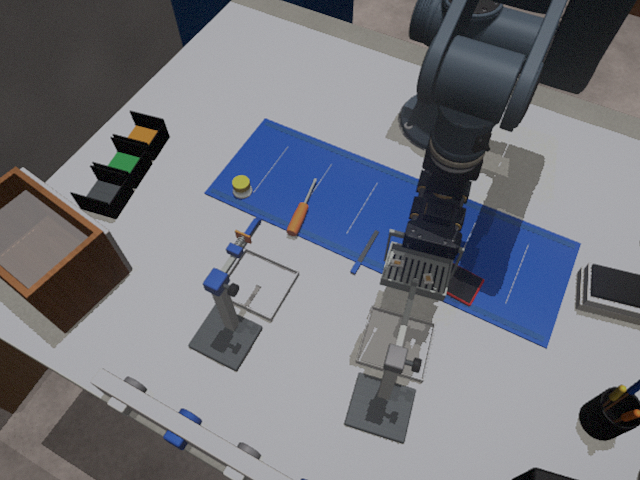

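The tray hangs clear of the grey arm at (420,272), with both shields in it. I'll carry it across now.

Call:
servo_tool(rows=[1, -0.006, 0, 0, 2, 1, -0.012, 0, 0, 2, 1, -0.018, 0, 0, 2, 1, -0.022, 0, 0, 2, 1, -0.024, 0, 0, 2])

```text
time: 9.72
position: [0.5192, 0.0433, 0.2725]
tool_rot: [0.701, 0.713, -0.0, 0.0]
ft_force: [0.4, 0.6, -3.6]
grip_width: 0.014
grip_force: 49.6
```

Call:
servo_tool(rows=[1, -0.026, 0, 0, 0, 1, -0.026, 0, 0, 0, 1, -0.026, 0, 0, 0, 1, -0.026, 0, 0, 0, 1, -0.026, 0, 0, 0])

```text
time: 10.13
position: [0.5211, -0.0877, 0.2725]
tool_rot: [0.701, 0.713, -0.0, 0.0]
ft_force: [0.2, -0.2, -3.1]
grip_width: 0.0136
grip_force: 49.6
```

Call:
servo_tool(rows=[1, -0.024, 0, 0, 0, 1, -0.02, 0, 0, 0, 1, -0.015, 0, 0, 0, 1, -0.01, 0, 0, 0, 1, -0.006, 0, 0, 0])

```text
time: 10.55
position: [0.5225, -0.1625, 0.2724]
tool_rot: [0.702, 0.713, -0.0, 0.0]
ft_force: [0.5, 0.3, -3.9]
grip_width: 0.0136
grip_force: 49.6
```

Call:
servo_tool(rows=[1, 0, 0, 0, 0, 1, 0, 0, 0, 0, 1, 0, 0, 0, 0])

```text
time: 10.8
position: [0.5224, -0.1593, 0.2724]
tool_rot: [0.7, 0.714, 0.0, -0.001]
ft_force: [-0.3, 0.0, -4.5]
grip_width: 0.0139
grip_force: 49.6
```

Call:
servo_tool(rows=[1, 0, 0.006, 0, 0, 1, 0, 0.012, 0, 0, 1, 0, 0.016, 0, 0, 1, -0.001, 0.016, 0, 0, 1, 0, 0.013, 0, 0])

```text
time: 11.22
position: [0.5874, -0.1592, 0.2727]
tool_rot: [0.7, 0.714, 0.0, 0.001]
ft_force: [0.2, 0.1, -3.8]
grip_width: 0.0136
grip_force: 49.6
```

Call:
servo_tool(rows=[1, 0, 0.008, 0, 0, 1, 0, 0.004, 0, 0, 1, 0, 0, 0, 0, 1, 0, 0, 0, 0])

```text
time: 11.55
position: [0.5971, -0.1592, 0.2722]
tool_rot: [0.7, 0.714, -0.0, -0.001]
ft_force: [0.7, -0.3, -4.3]
grip_width: 0.0136
grip_force: 49.6
```

Run:
```python
from h import *
o=robot.get_obs(); print(o["time"],o["position"],o["tool_rot"],o["ft_force"])
p,C=wcam()
a=p["pixels"][150:390,180:500,::-1]
t=robot.camera("scene"); print(robot.place_of(t,"saddle")[:2],robot.place_of(t,"b_notch")[:2])
b=t["pixels"][170:330,180:320,::-1]
cv2.imwrite("pics/c1.png",np.hstack([cv2.resize(a,(400,300)),cv2.resize(b,(350,300))]))
```

```text
11.55 [ 0.59708672 -0.15923936  0.27223975] [ 7.00208853e-01  7.13937632e-01 -3.85559160e-04 -6.86769643e-04] [ 0.68023308 -0.34805388 -4.32285728]
[{'at': [0.593, -0.1605, 0.2365], 'score': 0.7}, {'at': [0.6274, -0.1629, 0.2046], 'score': 0.46}] [{'at': [0.6233, -0.161, 0.1928], 'score': 0.74}]
```

View pics/c1.png

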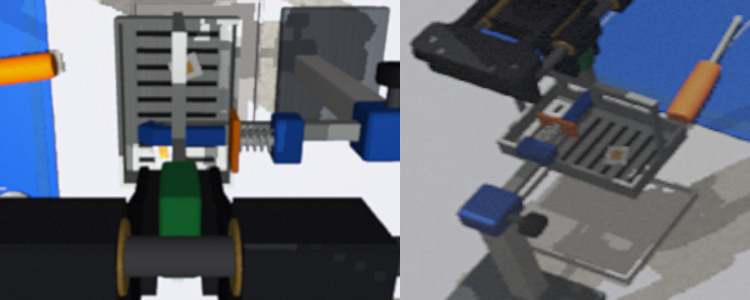

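The tray is over the track with the keeper ahead, at crop (235,140), and the shields are still in. I'll shift 2.5 mm to −y and lower the cheeks astride the arm.

Call:
servo_tool(rows=[1, -0.0025, 0, 0, 0, 1, 0, 0, 0.004, 0, 1, 0, 0, 0.006, 0, 1, 0, 0, 0.006, 0, 1, 0, 0, 0.005, 0])

```text
time: 12.17
position: [0.5972, -0.1621, 0.2504]
tool_rot: [0.7, 0.714, -0.0, -0.001]
ft_force: [0.4, -0.5, -3.6]
grip_width: 0.0136
grip_force: 49.6
```

Call:
servo_tool(rows=[1, 0, 0, 0.004, 0, 1, 0, 0, 0.003, 0, 1, 0, 0, 0.002, 0, 1, 0, 0, 0, 0, 1, 0, 0, 0, 0])

```text
time: 12.58
position: [0.5978, -0.1623, 0.2425]
tool_rot: [0.7, 0.714, 0.0, 0.0]
ft_force: [0.2, -0.1, -4.0]
grip_width: 0.0133
grip_force: 49.6
```

Call:
servo_tool(rows=[1, 0, 0.004, 0, 0, 1, 0, 0.005, 0, 0, 1, 0, 0.004, 0, 0, 1, 0, 0.003, 0, 0, 1, 0, 0.001, 0, 0])

```text
time: 13.0
position: [0.6157, -0.162, 0.2427]
tool_rot: [0.7, 0.714, 0.0, 0.0]
ft_force: [-0.2, -0.6, -3.4]
grip_width: 0.0136
grip_force: 49.6
```

Call:
servo_tool(rows=[1, 0, 0.001, 0, 0, 1, 0, 0.001, 0, 0, 1, 0, 0.001, 0, 0, 1, 0, 0.001, 0, 0, 1, 0, 0, 0, 0])

```text
time: 13.42
position: [0.6189, -0.1619, 0.2426]
tool_rot: [0.7, 0.714, 0.0, 0.0]
ft_force: [0.3, 0.4, -3.6]
grip_width: 0.0135
grip_force: 49.6
```

Call:
servo_tool(rows=[1, 0, 0.001, 0, 0, 1, 0, 0.001, 0, 0, 1, 0, 0.001, 0, 0, 1, 0, 0, 0, 0])

```text
time: 13.75
position: [0.6218, -0.1619, 0.2425]
tool_rot: [0.7, 0.714, -0.0, -0.0]
ft_force: [0.0, -0.1, -2.7]
grip_width: 0.0138
grip_force: 49.6
```

Call:
servo_tool(rows=[1, 0, 0.001, 0, 0, 1, 0, 0.001, 0, 0, 1, 0, 0, 0, 0])

```text
time: 14.0
position: [0.6229, -0.1618, 0.2425]
tool_rot: [0.7, 0.714, -0.001, -0.001]
ft_force: [-2.2, -0.5, -1.7]
grip_width: 0.0136
grip_force: 49.6
```

Call:
servo_tool(rows=[1, 0, 0.001, 0, 0, 1, 0, 0.001, 0, 0, 1, 0, 0, 0, 0])

```text
time: 14.25
position: [0.6248, -0.1617, 0.2424]
tool_rot: [0.7, 0.714, -0.001, -0.001]
ft_force: [-4.4, -0.8, -1.0]
grip_width: 0.0138
grip_force: 49.6
```

Call:
servo_tool(rows=[1, 0, 0.001, 0, 0, 1, 0, 0.001, 0, 0, 1, 0, 0, 0, 0])

```text
time: 14.5
position: [0.6263, -0.1617, 0.2424]
tool_rot: [0.7, 0.714, -0.001, -0.001]
ft_force: [-5.6, 0.0, -0.2]
grip_width: 0.0137
grip_force: 49.6
```

Call:
servo_tool(rows=[1, 0, 0.001, 0, 0, 1, 0, 0.001, 0, 0, 1, 0, 0, 0, 0])

```text
time: 14.75
position: [0.6277, -0.1617, 0.2424]
tool_rot: [0.7, 0.714, -0.002, -0.002]
ft_force: [-6.6, -0.9, -0.2]
grip_width: 0.0137
grip_force: 49.7
```

Call:
servo_tool(rows=[1, 0, 0, 0.001, 0, 1, 0, 0, 0.001, 0, 1, 0, 0, 0, 0])

```text
time: 15.0
position: [0.6273, -0.1613, 0.24]
tool_rot: [0.7, 0.714, -0.002, -0.002]
ft_force: [-7.0, 0.0, -0.2]
grip_width: 0.0135
grip_force: 49.6
```

Call:
servo_tool(rows=[1, 0, 0.0007, 0.001, 0, 1, 0, 0, 0.001, 0, 1, 0, 0, 0, 0])

```text
time: 15.25
position: [0.6278, -0.1611, 0.238]
tool_rot: [0.7, 0.714, -0.002, -0.003]
ft_force: [-7.7, -0.0, -0.7]
grip_width: 0.0141
grip_force: 49.6
```

Call:
servo_tool(rows=[1, 0, 0, 0.001, 0, 1, 0, 0, 0.001, 0, 1, 0, 0, 0, 0])

```text
time: 15.5
position: [0.6278, -0.161, 0.236]
tool_rot: [0.7, 0.714, -0.002, -0.003]
ft_force: [-8.6, 0.1, -0.5]
grip_width: 0.0138
grip_force: 49.6
```

Call:
servo_tool(rows=[1, 0, 0, 0.001, 0, 1, 0, 0, 0.001, 0, 1, 0, 0, 0, 0])

```text
time: 15.75
position: [0.6278, -0.1609, 0.2339]
tool_rot: [0.7, 0.714, -0.002, -0.003]
ft_force: [-8.0, 0.9, -0.8]
grip_width: 0.0137
grip_force: 49.6
```

Call:
servo_tool(rows=[1, 0, 0, 0.001, 0, 1, 0, 0, 0.001, 0, 1, 0, 0, 0, 0])

```text
time: 16.0
position: [0.6278, -0.1609, 0.232]
tool_rot: [0.7, 0.714, -0.002, -0.003]
ft_force: [-7.9, 0.6, -0.1]
grip_width: 0.0137
grip_force: 49.6
```

Call:
servo_tool(rows=[1, 0, 0, 0.0007, 0, 1, 0, 0, 0.0007, 0, 1, 0, 0, 0, 0])

```text
time: 16.25
position: [0.6279, -0.1609, 0.2315]
tool_rot: [0.7, 0.714, -0.001, -0.003]
ft_force: [-8.3, 1.0, 3.1]
grip_width: 0.0137
grip_force: 49.6
```

Call:
servo_tool(rows=[1, 0, 0, 0.0007, 0, 1, 0, 0, 0, 0])

```text
time: 16.42
position: [0.628, -0.1609, 0.2314]
tool_rot: [0.7, 0.714, -0.001, -0.002]
ft_force: [-8.3, 1.1, 5.0]
grip_width: 0.0138
grip_force: 49.7
```

It's on the floor: z stopped and the force is rising. Now I'll ease the crossbar back against the step.

Call:
servo_tool(rows=[1, 0, -0.001, 0, 0, 1, 0, -0.001, 0, 0, 1, 0, 0, 0, 0])

```text
time: 16.67
position: [0.6276, -0.1609, 0.2315]
tool_rot: [0.7, 0.714, 0.0, -0.001]
ft_force: [-6.0, 1.4, 3.1]
grip_width: 0.0136
grip_force: 49.6
```

Call:
servo_tool(rows=[1, 0, -0.001, 0, 0, 1, 0, 0, 0, 0])

```text
time: 16.83
position: [0.6271, -0.161, 0.2315]
tool_rot: [0.7, 0.714, 0.0, -0.0]
ft_force: [-5.4, 2.0, 2.6]
grip_width: 0.0137
grip_force: 49.6
```

Call:
servo_tool(rows=[1, 0, -0.001, 0, 0, 1, 0, 0, 0, 0])

```text
time: 17.0
position: [0.6266, -0.161, 0.2315]
tool_rot: [0.7, 0.714, 0.001, 0.0]
ft_force: [-5.3, 2.9, 5.1]
grip_width: 0.0135
grip_force: 49.6
```

Call:
servo_tool(rows=[1, 0, -0.001, 0, 0, 1, 0, 0, 0, 0])

```text
time: 17.17
position: [0.6263, -0.1611, 0.2314]
tool_rot: [0.7, 0.714, 0.001, 0.001]
ft_force: [-3.2, 4.3, 6.1]
grip_width: 0.0139
grip_force: 49.6
```

Call:
servo_tool(rows=[1, 0.0, -0.001, -0.0005, 0, 1, 0, -0.0005, 0, 0, 1, 0, 0, 0, 0], newtons=10)

```text
time: 17.42
position: [0.6254, -0.1617, 0.2314]
tool_rot: [0.701, 0.714, 0.001, 0.001]
ft_force: [0.5, 3.5, 3.5]
grip_width: 0.0142
grip_force: 10.0
```

Run:
```python
from h import *
o=robot.get_obs(); print(o["time"],o["position"],o["ft_force"],o["moment"],o["grip_force"])
p=robot.camera("wrist"); t=robot.camera("scene")
for q in ["saddle","tray","b_keeper"]: print(q,[(np.round(d["at"],4).tolist(),round(d["score"],2)) for d in robot.place_of(t,q)[:2]])
a=p["pixels"][150:390,180:500,::-1]; b=t["pixels"][170:330,180:320,::-1]
cv2.imwrite("pics/c2.png",np.hstack([cv2.resize(a,(400,300)),cv2.resize(b,(350,300))]))
```

```text
17.4167 [ 0.62540108 -0.16172657  0.23140144] [0.48467137 3.52103468 3.49089726] [ 0.56734098 -0.07117893  0.04733437] 10.000557451858185
saddle [([0.6252, -0.1596, 0.194], 0.7), ([0.6253, -0.1594, 0.1937], 0.6)]
tray [([0.6248, -0.1644, 0.0824], 0.6), ([0.6107, -0.1687, -0.0004], 0.47)]
b_keeper [([0.6278, -0.1607, 0.2064], 0.57)]
```

View pics/c2.png

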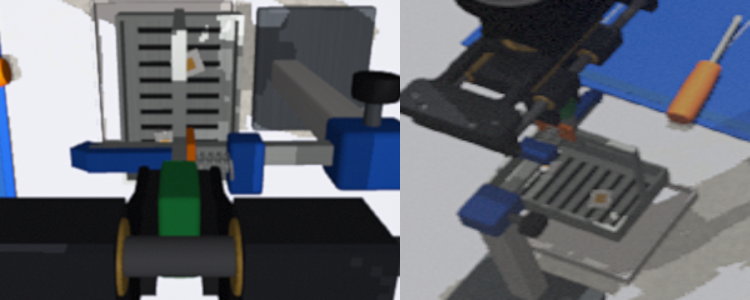

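The crossbar sits between the track end and the compressed keeper, at crop (185,150), and both shields are in. I'll relax the small residual forces, open and leave.

Call:
servo_tool(rows=[1, 0.0005, 0, -0.0005, 0, 1, 0.0005, 0, -0.0005, 0, 1, 0, 0, 0, 0], newtons=5)

```text
time: 17.92
position: [0.6245, -0.1618, 0.2316]
tool_rot: [0.701, 0.714, -0.0, 0.001]
ft_force: [4.3, -0.5, -2.0]
grip_width: 0.0143
grip_force: 5.0
```

Call:
servo_tool(rows=[0.6, 0, 0, 0, 0, 0.55, 0, 0, 0, 0, 0.5, 0, 0, 0, 0, 0.4, 0, 0, 0, 0, 0.3, 0, 0, 0, 0])

```text
time: 18.33
position: [0.623, -0.1607, 0.2316]
tool_rot: [0.7, 0.714, -0.001, -0.001]
ft_force: [0.2, 0.4, -0.4]
grip_width: 0.0264
grip_force: 0.0
```

Call:
servo_tool(rows=[0.2, 0, 0, 0, 0, 0.1, 0, 0, -0.004, 0, 0, 0, 0, -0.01, 0, 0, 0, 0, -0.015, 0, 0, 0, 0, -0.02, 0])

```text
time: 18.75
position: [0.6231, -0.1605, 0.2809]
tool_rot: [0.7, 0.714, -0.001, -0.001]
ft_force: [0.3, -0.5, 0.3]
grip_width: 0.0425
grip_force: 0.0
```

Call:
servo_tool(rows=[0, 0, 0, -0.025, 0, 0, 0, 0, -0.025, 0, 0, 0, 0, -0.02, 0, 0, 0, 0, -0.01, 0, 0, 0, 0, 0, 0])

```text
time: 19.17
position: [0.6252, -0.1613, 0.3649]
tool_rot: [0.7, 0.714, 0.001, 0.003]
ft_force: [0.1, -0.8, -0.1]
grip_width: 0.0434
grip_force: 0.0
```

Run:
```python
from h import *
robot.camera("wrist")
o=robot.get_obs(); print(o["time"],o["position"],o["ft_force"],o["grip_width"])
p=robot.camera("wrist"); t=robot.camera("scene")
for q in ["grip","saddle","tray","b_keeper","shield_1"]: print(q,[(np.round(d["at"],4).tolist(),round(d["score"],2)) for d in robot.place_of(t,q)[:2]])
a=p["pixels"][100:340,180:500,::-1]; b=t["pixels"][170:330,180:320,::-1]
cv2.imwrite("pics/c3.png",np.hstack([cv2.resize(a,(400,300)),cv2.resize(b,(350,300))]))
```

```text
19.2167 [ 0.62425864 -0.16092086  0.36250826] [0.01953149 0.01913686 0.24948259] 0.04323656207763904
grip [([0.6253, -0.1646, 0.2479], 0.96), ([0.626, -0.1617, 0.1946], 0.34)]
saddle [([0.6249, -0.1572, 0.197], 0.64)]
tray [([0.6266, -0.1605, 0.0822], 0.87), ([0.4021, -0.1715, -0.001], 0.28)]
b_keeper [([0.6276, -0.1606, 0.2078], 0.75)]
shield_1 [([0.598, 0.138, 0.0007], 0.62), ([0.6215, -0.1635, 0.1922], 0.61)]
```

View pics/c3.png

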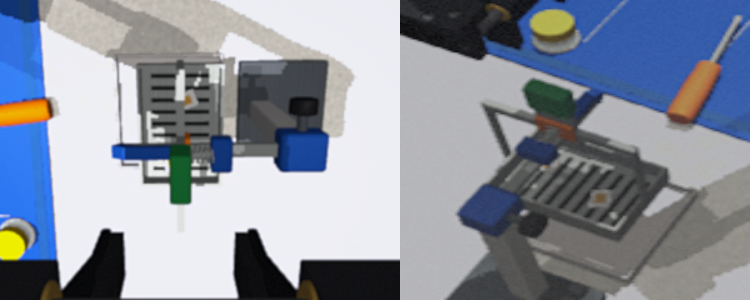

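The tray hangs level and the keeper is behind the crossbar. One shield is visible at crop (190,98). One last look to confirm the second shield and the area under the grey hook.

Run:
```python
from h import *
t=robot.camera("scene")["pixels"][:,:,::-1]; w=robot.camera("wrist")["pixels"][:,:,::-1]
cv2.imwrite("pics/c4.png",np.hstack([cv2.resize(t[290:410,340:450],(264,288),interpolation=2),cv2.resize(t[205:325,215:305],(216,288),interpolation=2),cv2.resize(w[130:270,260:380],(247,288),interpolation=2)]))
```

```text
(no output)
```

View pics/c4.png

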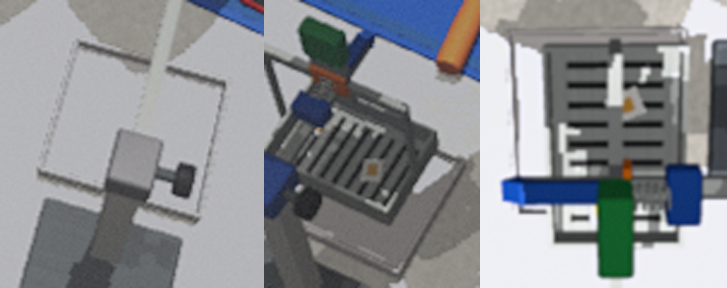

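Dish A is empty. The second shield shows behind the hook arm, at (318,130) and (600,210), so both are still in the tray.

```bash
python3 -c "
from rig import robot
print(robot.hand_in())"
```

```text
the job is handed in; nothing more can be done
None
```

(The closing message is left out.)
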